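# Load the light reader and hold a filter in its slot

## Task

Set up the bench light reader: stand the amber vial with the blue cap upright in the reader's round well, all the way down, and let go of it. Then take the green filter paddle out of its rack, pass its blade down through the narrow slot in the reader's black roof without forcing it, and hold it there upright with the white line across the blade level with the top of the roof. Finish while still holding the paddle so, hanging from the grip and not let down to the bottom; leave the orange paddle and the clear vial where they are, and do not tip the amber vial over.

Things in the scene. Friction and masses are not known exactly. Their poses are not given: they have to be found in the camera images.
- vial_amber: Small amber glass vial with a blue cap, 12 mm in diameter, 32 mm tall, 12 g, standing on the bench at the right. Origin: centre of its underside; z up along its axis.
- reader: Fixed bench light reader on four feet, 100 mm (x) by 165 mm (y). Origin on the bench, below the centre of the slot. Its y axis is the beam: lamp house at +y (y 20 to 71 mm, 66 mm high), hood in the middle (84 mm in x, 40 mm in y, roof top 80 mm above the bench), vial well at -y (block 36 mm square, top 32 mm above the bench). z up.
- slot (a point): Centre of the slot's mouth, level with the top of the hood's roof (80 mm above the bench). The slot is 42 mm along the reader's x, 8 mm along its y, with a 3 mm lead-in chamfer; the roof is 10 mm thick, the hood's inner floor 64 mm below this point. Axes as the reader's.
- well (a point): Centre of the floor of the round well (20 mm above the bench). The bore is 15 mm wide and 12 mm deep with a 3 mm lead-in chamfer, 68 mm from the slot's centre towards the reader's -y. Axes as the reader's.
- filter_green: Green filter paddle with a dark steel blade, 35 to 70 g, upright in the rack. Origin: centre of the blade's lower end; z up. Blade 40 mm (x) by 6 mm (y), 0 to 72 mm up, its lowest 4 mm only 34 by 3.6 mm; white line across it 52 mm up; green grip from 72 to 106 mm up, 34 mm (x) by 14 mm (y).
- filter_orange: The other paddle, same shape with an orange grip, in the rack's other slot; leave it alone. Origin and axes as for the green one. Obstacle behind the rack: a fixed pipette stand, 300 mm tall, axis at x 0.72, y 0.40, its nearest hanging pipette at x 0.65, y 0.325.
- filter_rack: Fixed grey rack, 136 mm (x) by 50 mm (y), 36 mm high. Two slot pockets 30 mm deep, 38 mm either side of its centre along x, 43 by 9 mm; the paddles stand in them on a floor 6 mm above the bench, with either one in either pocket. Origin: centre of its underside; paddle axes parallel to the rack's.
- vial_clear: Clear glass vial with a grey cap, 12 mm by 32 mm, standing at the front right; leave it alone. Origin: centre of its underside. Behind it stands the fixed blue vortex mixer (x 0.32 to 0.52, y -0.14 to 0.03, 141 mm tall).

How it is judged:
By the outcome, as a careful person would: the job done as asked, in the order asked, and still so for the second after the job is handed in, while the arm keeps its last pose, push and grip.
It also fails if it takes over 64 s, if anything falls off the work surface, if the arm or the gripper's body presses on something with over 40 N, if the wrist force passes 120 N, or if a joint passes its speed limit or range.

## Robot

A 6-joint arm with a two-finger parallel gripper is mounted at the origin on a cart in front of the work surface, level with it; the furniture and walls round the work are solid. World frame = base frame: x ahead of the robot, y to its left, z up, the work surface at z = 0. Lengths are in m, angles in rad, forces in N, time in s.
With the tool pointing down it reaches from about 0.375 to 0.975 m from the base axis. Payload 3.8 kg.
Tool frame: the origin (TCP) lies midway between the tips of the shut fingers; the grasp point (between the pads) lies 19 mm behind it; z points along the fingers, y is the line along which they close (so a half turn about z gives the same grasp; the last joint's range is limited). The gripper opens to 88 mm and grips with 3 to 60 N. Pads are 18 mm wide; open, the fingers measure 123 mm over their backs; the gripper's body (75 mm by 187 mm) begins 45 mm behind the grasp point.
Start: joints at [1.232, 0.264, 1.604, -0, 1.274, -0.037], TCP at [0.201, 0.644, 0.239] pointing down, gripper open.
Joint ranges: [-2.63, 2.63], [-0.94, 2.18], [0.31, 2.57], [-1.31, 4.45], [0, 2.66], [-2.55, 2.55]. Speed limits (rad/s): [2.57, 2.57, 3.14, 3.14, 3.14, 3.14].

## Interface

Orientations are given as a unit quaternion [x, y, z, w].
In Python, from plant import bot, grab_frame, get_state gives the robot as it stands (bot), with the cameras as plain functions and the readings as plain functions.
- The arm moves only by the shell command python3 nudge.py 'ROWS' [FORCE]. ROWS is a JSON list of rows, 1 to 20 of them, each of 5 numbers: dx, dy, dz in m, then a turn about the tool's z in rad, then the finger opening in m; each row shifts and turns the commanded pose from where the row before left it, along the tool's axes as they then stand; what a row does not reach is not made up. A row lasts 1/12 s, in which the tool goes at most 0.0417 m and 0.125 rad, less where a joint would pass 70% of its speed; a pose out of reach is approached as far as the arm can. The fingers move at their own pace and stop on an object; FORCE is the grip in N (left out, the last holds). Time passes only in rows, so rows that do not move let the fingers close. It prints the time, the measured TCP pose, the force, the opening and the grip force at its end.
- get_state(): the state, without advancing time (a new reading comes with each control period).
- grab_frame(name): name is "scene" or "top" or "wrist"; returns a dict with "pixels" (480x640x3 uint8, blue, green, red), "K" (3x3 intrinsics, pixels), "R" (3x3) and "t" (3): a world point X has camera coordinates R X + t. Camera axes: x right, y down, z forward; pixel columns grow to the right and rows downward; lengths in m; the calibration is good to about 2 mm. A picture is of the moment at which its call begins. There is no depth.
- bot.finish_job(): hands the job in; it is judged then, once.
The state is a dict: "time": time; "qpos": joint angles; "joint_velocities": joint speeds; "tau": joint torques, N m; "ee_pos": TCP position; "eef_rot": TCP orientation; "contact_force": force on the tool from outside, world axes, zero at the start; "moment": the same for the moment, N m; "gripper_width": finger opening in m; "grip_force": force on a finger pad.
Only numpy, scipy, OpenCV 4.12 (cv2) and the standard library are available. Lean on these libraries where they do the work, as an engineer would, in place of code of your own. Each camera call takes 0.05 s, during which the arm holds its last target. There are 200 camera calls.

## Working session

There is one attempt and no reset: what is moved stays moved. The work goes in short steps, Python scripts to look and compute and a shell command to move; the robot and the scene stay as the last step left them, time stands still between calls to the robot, and variables do not carry over. Pictures are saved under pics/ and viewed, at most 10 in all, crops included, and the job is handed in when it is done.

```bash
ls; mkdir -p pics; python3 - <<'E'
from plant import bot, grab_frame, get_state
import cv2,pickle
F={}
for n in ("scene","top","wrist"):
    f=grab_frame(n);F[n]=f;cv2.imwrite(f"pics/{n}0.png",f["pixels"]);print(n,f["K"].tolist(),(-f["R"].T@f["t"]).round(3))
pickle.dump(F,open("f0.pkl","wb"))
print(get_state())
E
```

```text
nudge.py
pics
plant.py
scene [[519.3209043103802, 0.0, 316.4246315948787], [0.0, 519.3209043103802, 241.48083939992233], [0.0, 0.0, 1.0]] [-0.003 -0.319  0.914]
top [[514.4552661846261, 0.0, 315.78121834860576], [0.0, 514.4552661846261, 243.04552076543328], [0.0, 0.0, 1.0]] [0.349 0.125 1.354]
wrist [[365.22645020566273, 0.0, 325.7497582583648], [0.0, 365.22645020566273, 239.98886647314131], [0.0, 0.0, 1.0]] [0.122 0.669 0.383]
{'time': 0.15, 'qpos': array([ 1.23204584e+00,  2.64564900e-01,  1.60502911e+00, -9.57829367e-06,
        1.27370430e+00, -3.68868490e-02]), 'joint_velocities': array([-0.00096591, -0.00118658, -0.00487452, -0.00286223, -0.00050744,
       -0.00034459]), 'tau': array([ 5.34113915e-04, -5.02849817e+01, -3.57466793e+01,  7.30361883e-02,
        2.49557913e-02, -9.98066662e-05]), 'ee_pos': array([0.20049493, 0.64397265, 0.23770111]), 'eef_rot': array([ 1.50357978e-01,  9.88631251e-01, -8.38687856e-04, -1.54739883e-04]), 'contact_force': array([ 0.81606747,  0.37046035, -0.48210907]), 'moment': array([0.02345013, 0.02580663, 0.01038799]), 'grip_force': 0.0, 'gripper_width': 0.08803986989152657}
```

View pics/scene0.png

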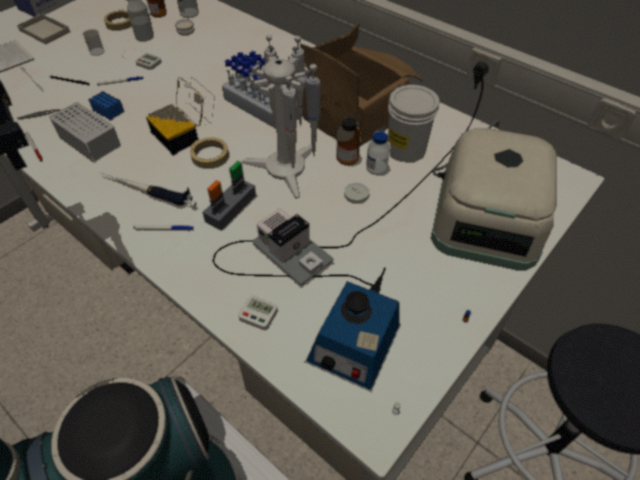

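View pics/top0.png

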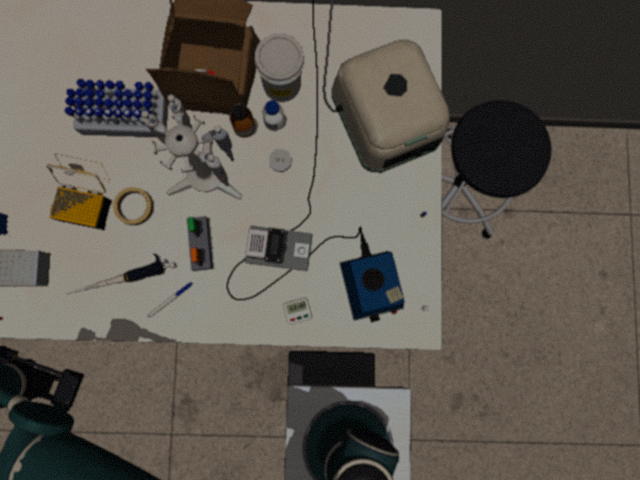

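The amber vial is at scene (466,315) / top (423,214), the reader at top (280,248), and the rack at top (200,243) with green nearer the stand. Next I'll enlarge these.

```bash
python3 - <<'E'
import pickle,cv2,numpy as np
F=pickle.load(open("f0.pkl","rb"))
def c(n,u,v,w,h,s): return cv2.resize(F[n]["pixels"][v:v+h,u:u+w],None,fx=s,fy=s,interpolation=cv2.INTER_CUBIC)
# each panel 400x300 at 5x -> 80x60 px
P=[c("top",240,218,80,60,5),c("top",165,213,80,60,5),c("scene",250,205,90,80,4)[:300,:400]]
a=c("top",408,204,32,20,6);b=c("scene",450,302,32,24,6)
p=np.zeros((300,400,3),np.uint8);p[:120,:192]=a;p[150:294,:192]=b
q=np.zeros((300,400,3),np.uint8);q[:300,:360]=P[2]
p[:144,200:392]=c("top",408,298,32,24,6)
cv2.imwrite("pics/crop1.png",np.vstack([np.hstack([P[0],P[1]]),np.hstack([q,p])]))
E
```

```text
(no output)
```

View pics/crop1.png

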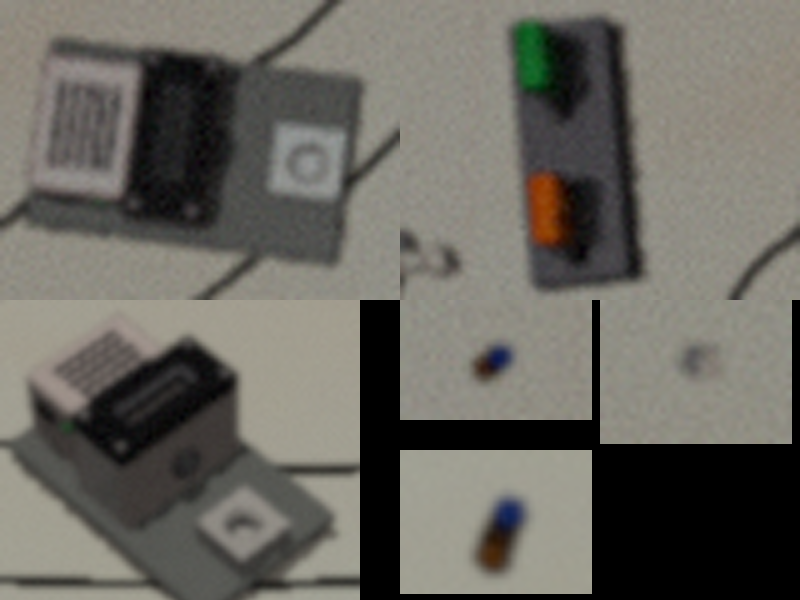

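Crop readings: well ring top (301.6,250.6), slot about top (275,245) and scene (289,229), vial cap top (424.5,213.2) and scene (468.5,312), and the grips at top about (191,224) and (195,255).

```bash
cat > h.py <<'E'
import numpy as np
from plant import bot, grab_frame, get_state
from scipy.spatial.transform import Rotation as Ro
def ray(f,u,v,z):
    d=f["R"].T@np.linalg.inv(f["K"])@[u,v,1]; c=-f["R"].T@f["t"]
    return (c+d*(z-c[2])/d[2])
def proj(f,X):
    p=f["K"]@(f["R"]@np.asarray(X)+f["t"]); return p[:2]/p[2]
def tool(f=None):
    s=get_state(); return s["ee_pos"],Ro.from_quat(s["eef_rot"])
def go(x,y,z,yaw):
    "needed move in tool axes; yaw = world angle of finger closing line"
    p,R=tool(); m=R.as_matrix(); d=R.inv().apply(np.array([x,y,z])-p)
    a=np.arctan2(m[1,1],m[0,1]); t=-(yaw-a); t=(t+np.pi/2)%np.pi-np.pi/2
    print("d",d.round(4),"turn",t.round(4),"yaw now",a.round(4),"tilt",m[:,2].round(4),"q6",get_state()["qpos"][5].round(3))
E
python3 - <<'E'
import pickle;from h import *
F=pickle.load(open("f0.pkl","rb"));T,S=F["top"],F["scene"]
def r(f,x,y,s,u0,v0,z):
    return ray(f,(x+.5)/s-.5+u0,(y+.5)/s-.5+v0,z).round(4)
print("well",r(T,308,161,5,240,218,.032),"scene",r(S,243,223,4,250,205,.032))
c=[r(T,*p,5,240,218,.032) for p in [(275,122),(347,128),(341,200),(268,193)]];print(np.array(c))
print("slot",r(T,175,135,5,240,218,.08),r(S,155,96,4,250,205,.08))
print("vial",r(T,99,53,6,408,204,.032),r(S,111,60,6,450,302,.028),r(T,85,70,6,408,204,.004),r(S,90,113,6,450,302,.004))
print("clear",r(T,100,60,6,408,298,.032))
print("green",r(T,136,55,5,165,213,.112),"or",r(T,150,208,5,165,213,.112))
c=[r(T,*p,5,165,213,.036) for p in [(108,18),(212,17),(235,275),(132,285)]];print("rack",np.array(c))
m=tool()[1].as_matrix();print(m.round(3)); f=F["wrist"];print((m.T@(-f["R"].T@f["t"]-tool()[0])).round(4));print((f["R"]@m).round(3))
go(.46,-.15,.2,0)
E
```

```text
well [0.4943 0.1348 0.032 ] scene [0.4976 0.1322 0.032 ]
[[0.514  0.1525 0.032 ]
 [0.5121 0.1152 0.032 ]
 [0.4746 0.1172 0.032 ]
 [0.477  0.1549 0.032 ]]
slot [0.5    0.2011 0.08  ] [0.5035 0.199  0.08  ]
vial [ 0.6028 -0.1841  0.032 ] [ 0.6089 -0.1875  0.028 ] [ 0.6003 -0.1844  0.004 ] [ 0.6026 -0.1893  0.004 ]
clear [ 0.3551 -0.1851  0.032 ]
green [0.5413 0.4019 0.112 ] or [0.4669 0.3909 0.112 ]
rack [[0.5719 0.4343 0.036 ]
 [0.5742 0.3809 0.036 ]
 [0.441  0.362  0.036 ]
 [0.4343 0.414  0.036 ]]
[[-0.955  0.297 -0.001]
 [ 0.297  0.955 -0.002]
 [ 0.    -0.002 -1.   ]]
[ 0.0826 -0.0003 -0.1451]
[[-0.001  1.    -0.001]
 [-0.948 -0.001 -0.319]
 [-0.319  0.     0.948]]
d [-0.4838 -0.6809  0.0388] turn 1.2689 yaw now 1.2689 tilt [-6.0e-04 -1.6e-03 -1.0e+00] q6 -0.037
```

View pics/wrist0.png

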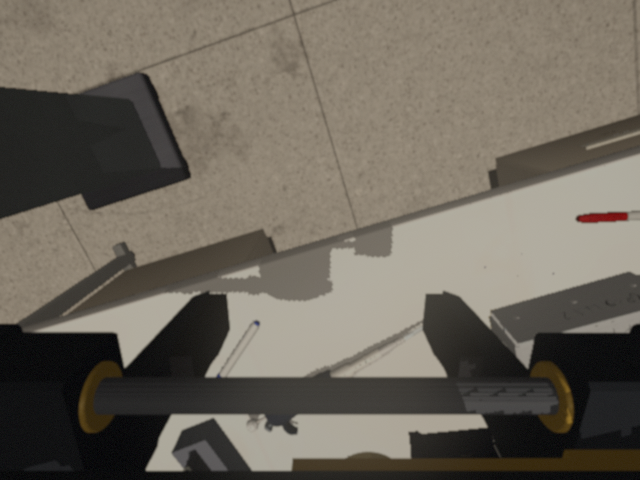

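The wrist view only shows the bench edge and pens (table edge around row 250), so there is nothing to measure there yet. I'll turn first, so the fingers close along x, then travel to the vial.

```bash
python3 nudge.py '[[0,0,0,0.12,0.088],[0,0,0,0.12,0.088],[0,0,0,0.12,0.088],[0,0,0,0.12,0.088],[0,0,0,0.12,0.088],[0,0,0,0.12,0.088],[0,0,0,0.12,0.088],[0,0,0,0.12,0.088],[0,0,0,0.12,0.088],[0,0,0,0.12,0.088],[0,0,0,0.12,0.088],[0,0,0,0,0.088]]'; python3 - <<'E'
from h import *; import pickle
T=pickle.load(open("f0.pkl","rb"))["top"]
go(.604,-.187,.2,-.07)
for z in (0,.2): print(z,[ray(T,u,v,z).round(3)[:2].tolist() for u,v in((380,170),(333,75),(447,130))])
E
```

```text
time: 1.15
ee_pos: [0.2006, 0.6442, 0.2381]
eef_rot: [0.726, 0.688, -0.0, 0.0]
contact_force: [0.1, 0.1, -0.2]
gripper_width: 0.088
grip_force: 0.0
d [-0.8082  0.4477  0.0388] turn 0.016 yaw now -0.054 tilt [-3.e-04 -9.e-04 -1.e+00] q6 1.286
0 [[0.722, -0.071], [0.987, 0.063], [0.841, -0.254]]
0.2 [[0.667, -0.042], [0.893, 0.072], [0.768, -0.198]]
```

```bash
python3 nudge.py '[[-0.036,0.02,0,0,0.088],[-0.036,0.02,0,0,0.088],[-0.036,0.02,0,0,0.088],[-0.036,0.02,0,0,0.088],[-0.036,0.02,0,0,0.088],[-0.036,0.02,0,0,0.088],[-0.036,0.02,0,0,0.088],[-0.036,0.02,0,0,0.088],[-0.036,0.02,0,0,0.088],[-0.036,0.02,0,0,0.088],[-0.036,0.02,0,0,0.088],[-0.036,0.02,0,0,0.088],[-0.036,0.02,0,0,0.088],[-0.036,0.02,0,0,0.088],[-0.036,0.02,0,0,0.088],[-0.036,0.02,0,0,0.088],[-0.036,0.02,0,0,0.088],[-0.036,0.02,0,0,0.088],[-0.036,0.02,0,0,0.088],[-0.036,0.02,0,0,0.088]]'; python3 nudge.py '[[-0.036,0.02,0.02,0,0.088],[-0.01,0.02,0.02,0,0.06],[0,0,0,0,0.06]]'
python3 - <<'E'
from h import *; import pickle,cv2
f=grab_frame("wrist");pickle.dump(f,open("w1.pkl","wb"));cv2.imwrite("pics/w1.png",f["pixels"])
go(.604,-.187,.2,-.07)
E
```

```text
time: 2.82
ee_pos: [0.5638, -0.0971, 0.2386]
eef_rot: [0.724, 0.69, 0.0, -0.0]
contact_force: [0.5, 0.5, -0.3]
gripper_width: 0.0879
grip_force: 0.0
time: 3.07
ee_pos: [0.5994, -0.1425, 0.1955]
eef_rot: [0.725, 0.689, -0.002, -0.002]
contact_force: [-0.3, 0.3, -1.4]
gripper_width: 0.0767
grip_force: 0.0
d [-0.0458  0.008  -0.0031] turn 0.0194 yaw now -0.0506 tilt [-0.0057  0.0017 -1.    ] q6 -0.221
```

View pics/w1.png

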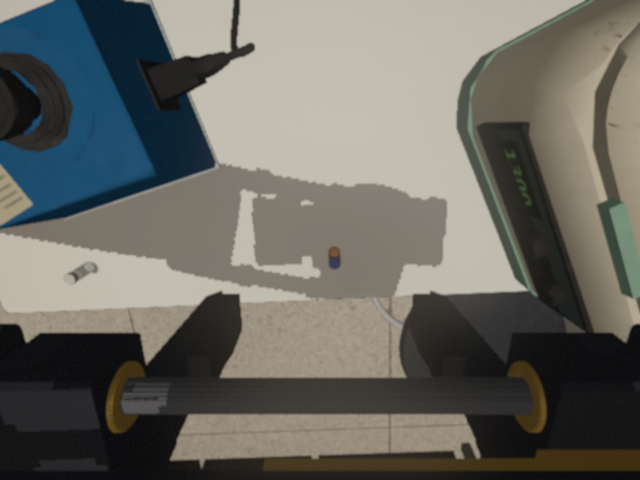

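The amber vial stands in the bench shadow. Its cap top is at about (335,264) and its foot at about (334,250). The clear vial is at (80,272).

```bash
python3 - <<'E'
from h import *; import pickle,cv2
f=pickle.load(open("w1.pkl","rb"))
h=cv2.cvtColor(f["pixels"],cv2.COLOR_BGR2HSV)[235:285,315:355]
for n,lo,hi in(("blue",(105,90,30),(130,255,255)),("amber",(5,110,30),(22,255,255))):
    v,u=np.nonzero(cv2.inRange(h,lo,hi)); print(n,len(u),u.min()+315,u.max()+315,v.min()+235,v.max()+235,u.mean()+315,v.mean()+235)
print(ray(f,335,264,.032),ray(f,334.5,250,.004))
for x,y in((.604,-.187),(.606,-.187)): print(proj(f,(x,y,.032)),proj(f,(x,y,0)))
a=ray(f,334.9,265,.030); go(a[0],a[1],.014,-.06)
E
```

```text
blue 1 334 334 263 263 334.0 263.0
amber 68 329 338 248 255 333.8529411764706 251.80882352941177
[ 0.60526818 -0.18659485  0.032     ] [ 0.60546995 -0.18324848  0.004     ]
[333.63042235 264.47671552] [333.12052318 252.22830647]
[335.82157796 264.37387932] [335.12864523 252.13264138]
d [-0.0474  0.0102  0.1829] turn 0.0094 yaw now -0.0506 tilt [-0.0057  0.0017 -1.    ] q6 -0.221
```

```bash
python3 nudge.py '[[-0.023,0.004,0.02,0,0.06],[-0.023,0.004,0.03,0,0.05],[0,0,0.03,0,0.05],[0,0,0.03,0,0.05],[0,0,0,0,0.05],[0,0,0,0,0.05]]';python3 - <<'E'
from h import *
go(.605,-.1878,.014,-.06)
E
```

```text
time: 3.62
ee_pos: [0.6032, -0.1845, 0.0895]
eef_rot: [0.724, 0.69, -0.001, -0.002]
contact_force: [0.9, -1.1, 0.9]
gripper_width: 0.0499
grip_force: 0.0
d [-0.0033  0.0023  0.0755] turn 0.0113 yaw now -0.0487 tilt [-0.0041  0.0016 -1.    ] q6 -0.288
```

```bash
python3 nudge.py '[[-0.003,0.002,0.02,0,0.05],[0,0,0.025,0,0.05],[0,0,0.02,0,0.05],[0,0,0.01,0,0.05],[0,0,0,0,0.05],[0,0,0,0,0.03]]' 12;python3 - <<'E'
from h import *; import cv2
go(.605,-.1878,.014,-.06)
f=grab_frame("wrist");cv2.imwrite("pics/w2.png",cv2.resize(f["pixels"][200:400,200:460],None,fx=3,fy=3))
E
```

```text
time: 4.12
ee_pos: [0.608, -0.1889, 0.0174]
eef_rot: [0.725, 0.689, 0.0, 0.001]
contact_force: [-0.4, -0.1, -0.2]
gripper_width: 0.0454
grip_force: 0.0
d [ 0.001  -0.003   0.0034] turn 0.0101 yaw now -0.0499 tilt [ 1.9e-03 -6.0e-04 -1.0e+00] q6 -0.291
```

View pics/w2.png

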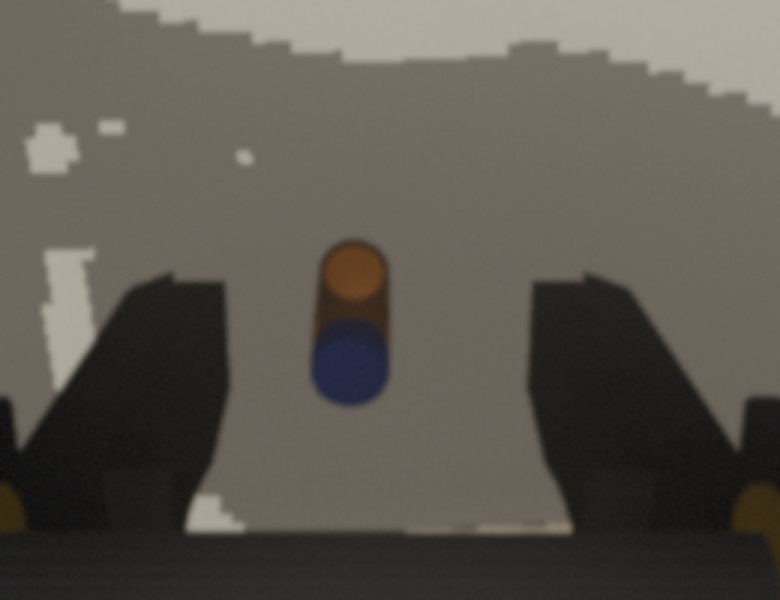

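```bash
python3 - <<'E'
from h import *
f=grab_frame("wrist")
a=ray(f,316.5,322.5,.032);b=ray(f,318,290.5,0);print(a,b)
go(a[0],a[1],.0145,-.06);go(b[0],b[1],.0145,-.06)
E
```

```text
[ 0.60536935 -0.18591325  0.032     ] [ 0.60537622 -0.18733541  0.        ]
d [ 0.0033 -0.0036  0.0036] turn 0.0097 yaw now -0.0503 tilt [ 0.0037 -0.0013 -1.    ] q6 -0.29
d [ 0.0019 -0.0035  0.0036] turn 0.0097 yaw now -0.0503 tilt [ 0.0037 -0.0013 -1.    ] q6 -0.29
```

```bash
python3 nudge.py '[[0.002,-0.0035,0.003,0,0.045],[0,0,0,0,0.03],[0,0,0,0,0.008],[0,0,0,0,0.008],[0,0,0,0,0.008],[0,0,0,0,0.008],[0,0,0,0,0.008]]' 12;python3 - <<'E'
from h import *
go(.605,-.1878,.0145,-.06)
E
```

```text
time: 4.8
ee_pos: [0.6035, -0.187, 0.0125]
eef_rot: [0.725, 0.689, 0.0, 0.0]
contact_force: [0.2, 0.1, 0.8]
gripper_width: 0.011
grip_force: 12.0
d [-0.0008  0.0015 -0.002 ] turn 0.0089 yaw now -0.0511 tilt [ 0. -0. -1.] q6 -0.289
```

```bash
python3 nudge.py '[[0,0,0,0,0.02],[0,0,0,0,0.02],[0,0,-0.003,0,0.02],[0,0,0,0,0.02],[0,0,0,0,0.008],[0,0,0,0,0.008],[0,0,0,0,0.008],[0,0,0,0,0.008]]' 15; python3 nudge.py '[[0,0,-0.01,0,0.008],[0,0,-0.04,0,0.008],[0,0,-0.04,0,0.008],[0,0,-0.04,0,0.008],[0,0,-0.04,0,0.008],[0,0,0,0,0.008]]';python3 - <<'E'
from h import *; import cv2
go(.497,.134,.18,-.06)
E
```

```text
time: 5.47
ee_pos: [0.6036, -0.1869, 0.0157]
eef_rot: [0.725, 0.689, 0.0, 0.0]
contact_force: [-0.2, 0.5, 1.7]
gripper_width: 0.0107
grip_force: 15.0
time: 5.97
ee_pos: [0.6089, -0.1887, 0.197]
eef_rot: [0.725, 0.689, 0.004, 0.008]
contact_force: [2.1, -1.5, 0.5]
gripper_width: 0.0107
grip_force: 15.0
d [ 0.3167 -0.1285  0.0134] turn 0.0091 yaw now -0.0509 tilt [ 0.0159 -0.0056 -0.9999] q6 -0.289
```

```bash
python3 nudge.py '[[0.02,-0.008,0,0,0.008],[0.036,-0.015,0,0,0.008],[0.036,-0.015,0,0,0.008],[0.036,-0.015,0,0,0.008],[0.036,-0.015,0,0,0.008],[0.036,-0.015,0,0,0.008],[0.036,-0.015,0,0,0.008],[0.036,-0.015,0,0,0.008],[0.03,-0.012,0,0,0.008],[0.015,-0.006,0,0,0.008],[0,0,0,0,0.008],[0,0,0,0,0.008],[0,0,0,0,0.008]]';python3 - <<'E'
from h import *; import cv2,pickle
f=grab_frame("wrist");pickle.dump(f,open("w3.pkl","wb"));cv2.imwrite("pics/w3.png",f["pixels"])
go(.497,.134,.18,-.06)
E
```

```text
time: 7.05
ee_pos: [0.4891, 0.1359, 0.1858]
eef_rot: [0.725, 0.689, 0.0, 0.0]
contact_force: [-0.6, 0.1, 0.8]
gripper_width: 0.0111
grip_force: 15.0
d [-0.0011  0.0079  0.0057] turn 0.0083 yaw now -0.0517 tilt [ 4.e-04 -4.e-04 -1.e+00] q6 0.273
```

View pics/w3.png

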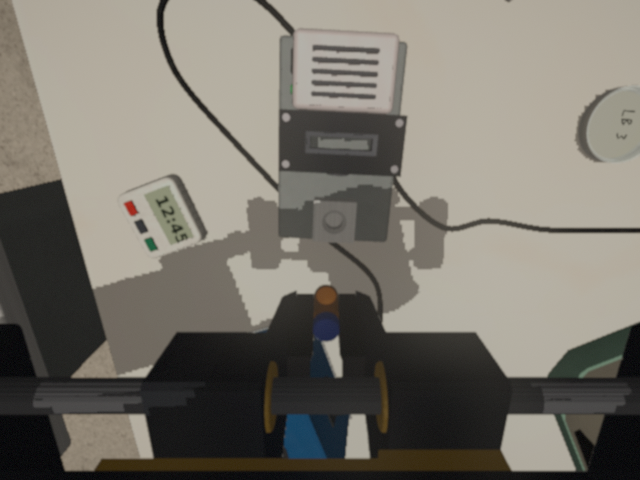

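The reader is in full view: well ring about (334,220), slot about (341,145), roof screws at (287,117), (400,122), (286,165) and (394,170), and the held vial's foot at about (326,296). I'll enlarge the reader.

```bash
python3 - <<'E'
import pickle,cv2
p=pickle.load(open("w3.pkl","rb"))["pixels"]
cv2.imwrite("pics/w3c.png",cv2.resize(p[105:255,265:425],None,fx=4,fy=4,interpolation=cv2.INTER_CUBIC))
E
```

```text
(no output)
```

View pics/w3c.png

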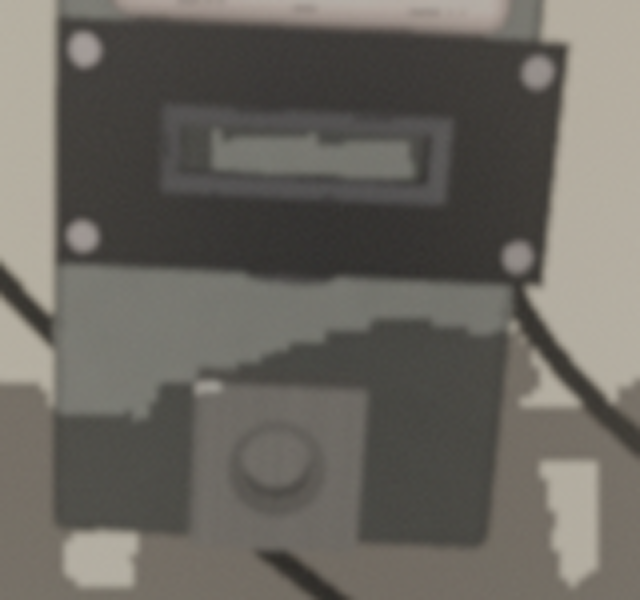

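```bash
python3 - <<'E'
from h import *; import pickle
f=pickle.load(open("w3.pkl","rb"))
q=lambda P,z:np.array([ray(f,(x+.5)/4-.5+265,(y+.5)/4-.5+105,z) for x,y in P])[:,:2]
def show(n,a):
    print(n,a.mean(0).round(4),"xdir",[np.arctan2(*(a[i]-a[j])[::-1]).round(3) for i,j in((1,0),(2,3))],"ydir",[(np.arctan2(*(a[i]-a[j])[::-1])-np.pi/2).round(3) for i,j in((0,3),(1,2))],"len",np.linalg.norm(a[1]-a[0]).round(4),np.linalg.norm(a[0]-a[3]).round(4))
show("roof",q([(57,18),(567,43),(540,283),(57,262)],.08))
show("screws",q([(84,50),(537,72),(517,257),(83,236)],.081))
show("chamf",q([(163,103),(453,119),(445,204),(161,190)],.08))
show("block",q([(195,385),(369,390),(359,548),(190,540)],.032))
w=q([(277,467)],.032)[0];print("well",w)
# held vial foot in tool frame
p,R=tool(); print("foot",ray(f,326,296,p[2]-.0157+0.0)-p)
go(w[0],w[1],.18,-.06)
E
```

```text
roof [0.5033 0.2017] xdir [np.float64(-0.098), np.float64(-0.095)] ydir [np.float64(-0.093), np.float64(-0.101)] len 0.0829 0.0391
screws [0.5033 0.2016] xdir [np.float64(-0.098), np.float64(-0.1)] ydir [np.float64(-0.093), np.float64(-0.102)] len 0.0738 0.0298
chamf [0.5033 0.2017] xdir [np.float64(-0.105), np.float64(-0.1)] ydir [np.float64(-0.094), np.float64(-0.105)] len 0.0479 0.014
block [0.4968 0.1346] xdir [np.float64(-0.082), np.float64(-0.102)] ydir [np.float64(-0.095), np.float64(-0.087)] len 0.0363 0.0341
well [0.49656429 0.13459857]
foot [ 0.00048326  0.00015095 -0.0157    ]
d [-0.0005  0.0074  0.0057] turn 0.0083 yaw now -0.0517 tilt [ 4.e-04 -4.e-04 -1.e+00] q6 0.273
```

```bash
python3 nudge.py '[[-0.001,0.0075,0.02,0.045,0.008],[0,0,0.04,0,0.008],[0,0,0.04,0,0.008],[0,0,0.02,0,0.008],[0,0,0,0,0.008],[0,0,0,0,0.008],[0,0,0,0,0.008]]';python3 - <<'E'
from h import *; import cv2,pickle
go(.4966,.1343,.0357,-.098)
f=grab_frame("wrist");pickle.dump(f,open("w4.pkl","wb"));cv2.imwrite("pics/w4.png",cv2.resize(f["pixels"][160:360,200:460],None,fx=3,fy=3))
E
```

```text
time: 7.68
ee_pos: [0.4979, 0.1345, 0.067]
eef_rot: [0.741, 0.672, 0.001, 0.001]
contact_force: [0.3, -0.5, -0.0]
gripper_width: 0.0113
grip_force: 15.0
d [-0.0004 -0.0014  0.0313] turn 0.0006 yaw now -0.0974 tilt [ 2.3e-03  4.0e-04 -1.0e+00] q6 0.313
```

View pics/w4.png

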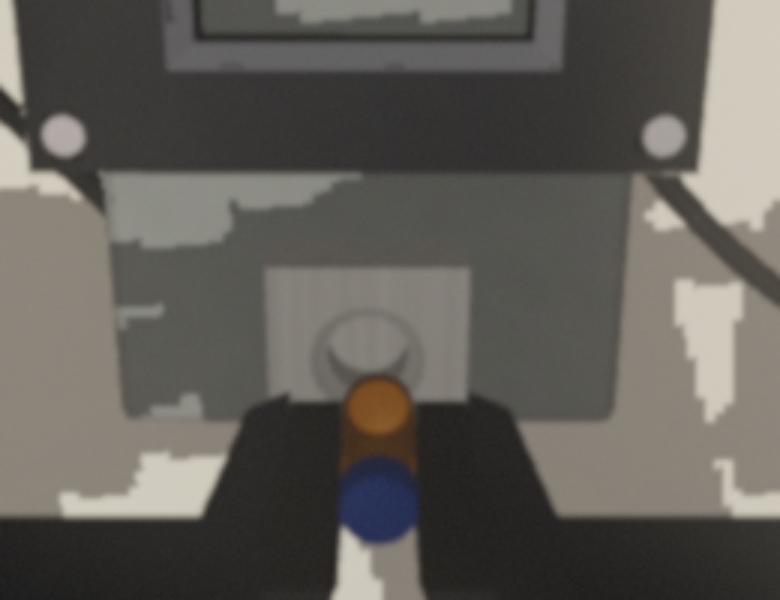

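The vial foot is at crop (379,404) above the well ring at crop (368,355). Comparing both by projection:

```bash
python3 - <<'E'
from h import *; import pickle
f=pickle.load(open("w4.pkl","rb"));p,R=tool()
g=lambda x,y,z:ray(f,(x+.5)/3-.5+200,(y+.5)/3-.5+160,z)
w=g(368,355,.032);v=g(379,404,p[2]-.0157);print(w,v,p,R.inv().apply(w-v))
E
```

```text
[0.49674598 0.13543181 0.032     ] [0.49868671 0.13563726 0.05199607] [0.49848288 0.134839   0.06769607] [-0.00041505 -0.00198656  0.01998831]
```

```bash
python3 nudge.py '[[0,-0.0018,0,0,0.008],[0,0,0.012,0,0.008],[0,0,0.008,0,0.008],[0,0,0.006,0,0.008],[0,0,0.004,0,0.008],[0,0,0,0,0.008],[0,0,0,0,0.008]]';python3 - <<'E'
from h import *
go(.4968,.1343,.0357,-.098)
E
```

```text
time: 8.32
ee_pos: [0.4947, 0.1351, 0.0352]
eef_rot: [0.74, 0.672, -0.0, 0.0]
contact_force: [3.0, -1.7, -0.2]
gripper_width: 0.0109
grip_force: 15.0
d [-0.0006  0.0022 -0.0005] turn 0.0023 yaw now -0.0957 tilt [ 2.e-04 -3.e-04 -1.e+00] q6 0.314
```

```bash
python3 nudge.py '[[0,0.0012,0,0,0.008],[0,0,0,0,0.008],[0,0,0,0,0.03],[0,0,0,0,0.03],[0,0,0,0,0.03],[0,0,0,0,0.03]]'; python3 nudge.py '[[0,0,-0.01,0,0.034],[0,0,-0.02,0,0.034],[0,0,-0.035,0,0.05],[0,0,-0.035,0,0.05],[0,0,-0.035,0,0.05],[0,0,0,0,0.05],[0,0,0,0,0.05]]'; python3 - <<'E'
from h import *; import cv2,pickle
f=grab_frame("wrist");pickle.dump(f,open("w5.pkl","wb"));cv2.imwrite("pics/w5.png",cv2.resize(f["pixels"][130:330,220:420],None,fx=3,fy=3))
go(.537,.395,.2,.145-1.5708+3.1416)
print(proj(f,(.4966,.1342,.052)),proj(f,(.4966,.1342,.084)))
E
```

```text
time: 8.82
ee_pos: [0.4955, 0.1351, 0.0354]
eef_rot: [0.74, 0.672, -0.0, -0.0]
contact_force: [-0.3, 0.5, 0.3]
gripper_width: 0.03
grip_force: 0.0
time: 9.4
ee_pos: [0.498, 0.1356, 0.1744]
eef_rot: [0.74, 0.672, 0.003, 0.002]
contact_force: [-0.0, 0.1, -1.2]
gripper_width: 0.05
grip_force: 0.0
d [ 0.2625  0.0157 -0.0278] turn 1.3298 yaw now -0.0959 tilt [ 2.7e-03  6.0e-04 -1.0e+00] q6 0.314
[322.3825944  233.68587018] [322.31453721 247.66766746]
```

View pics/w5.png

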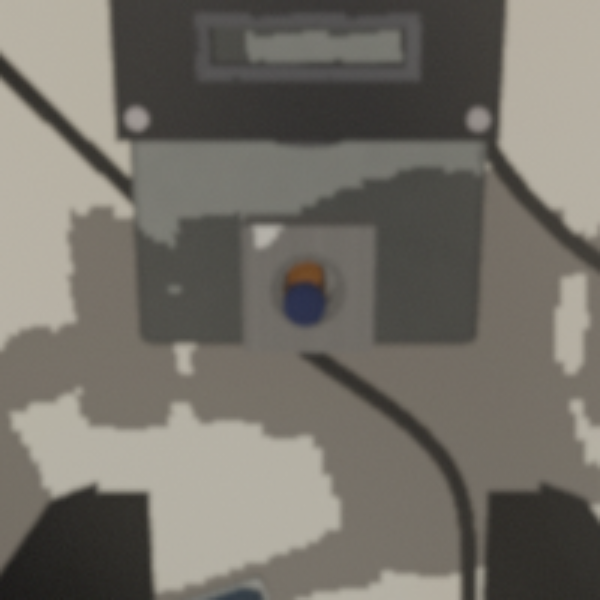

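The vial is seated: its cap is at image (321.5,232), against (322,233.7) predicted for fully down. Now I'll turn for the paddle with the camera side towards the robot, and measure from here on with colour segmentation.

```bash
python3 nudge.py '[[0,0,-0.02,-0.12,0.05],[0,0,-0.02,-0.12,0.05],[0,0,-0.02,-0.12,0.05],[0,0,-0.015,-0.12,0.05],[0,0,0,-0.12,0.05],[0,0,0,-0.12,0.05],[0,0,0,-0.12,0.05],[0,0,0,-0.12,0.05],[0,0,0,-0.12,0.05],[0,0,0,-0.12,0.05],[0,0,0,-0.12,0.05],[0,0,0,-0.12,0.05],[0,0,0,-0.12,0.05],[0,0,0,-0.12,0.05],[0,0,0,-0.12,0.05]]'; python3 nudge.py '[[-0.005,0.03,0,0,0.05],[-0.005,0.036,0,0,0.05],[-0.005,0.036,0,0,0.05],[-0.005,0.036,0,0,0.05],[-0.005,0.036,0,0,0.05],[-0.005,0.036,0,0,0.05],[-0.005,0.03,0,0,0.05],[0,0.012,0,0,0.05],[0,0,0,0,0.05],[0,0,0,0,0.05],[0,0,0,0,0.05]]'
cat > fit.py <<'E'
from h import *
import cv2
from scipy.optimize import minimize
def mask(f):
    m=cv2.inRange(cv2.cvtColor(f["pixels"],cv2.COLOR_BGR2HSV),(45,90,35),(80,255,255))
    n,l,s,_=cv2.connectedComponentsWithStats(m); k=1+s[1:,4].argmax(); print("green px",s[k].tolist())
    return (l==k).astype(np.float32)
def sil(f,x,y,yaw,z0,zb,zt,S=4,hx=.017,hy=.007):
    c,s=np.cos(yaw),np.sin(yaw)
    P=[proj(f,(x+c*a-s*b,y+s*a+c*b,z0+z)) for a in(-hx,hx) for b in(-hy,hy) for z in(zb,zt)]
    h=cv2.convexHull(np.float32(P)); im=np.zeros((480*S//1,640*S),np.uint8)
    cv2.fillConvexPoly(im,np.int32(((h+.5)*S-.5)*16),255,shift=4)
    return cv2.resize(im,(640,480),interpolation=cv2.INTER_AREA)/255.
def fit(f,g,z0=.006,free=3):
    m=mask(f)
    def cost(p):
        q=np.array(g,float); q[:len(p)]+=np.array(p)*[.001,.001,.02,.001][:len(p)]
        return np.abs(sil(f,*q[:3],z0 if len(q)<4 else q[3],.072,.106)-m).sum()
    r=minimize(cost,np.zeros(free),method="Nelder-Mead",options=dict(initial_simplex=np.vstack([np.zeros(free),4*np.eye(free)]),maxiter=250))
    q=np.array(g,float);q[:free]+=r.x*np.array([.001,.001,.02,.001])[:free]
    print("fit",q.round(4),"cost",r.fun.round(1),"of",m.sum());return q
E
python3 - <<'E'
from fit import *; import pickle
f=grab_frame("wrist");pickle.dump(f,open("w6.pkl","wb"));cv2.imwrite("pics/w6.png",f["pixels"])
q=fit(f,(.54,.40,.145)); go(q[0],q[1],.2,q[2]+np.pi/2)
E
```

```text
time: 10.7
ee_pos: [0.4941, 0.1347, 0.2429]
eef_rot: [-0.07, 0.998, -0.0, -0.002]
contact_force: [-0.3, -0.2, 0.2]
gripper_width: 0.0497
grip_force: 0.0
time: 11.62
ee_pos: [0.4965, 0.3877, 0.2444]
eef_rot: [-0.066, 0.998, -0.001, -0.001]
contact_force: [-0.2, -0.1, -0.3]
gripper_width: 0.05
grip_force: 0.0
green px [332, 267, 14, 33, 354]
fit [0.5595 0.4071 0.1606] cost 505.7 of 354.0
d [-0.0648  0.0111  0.0448] turn -0.0287 yaw now 1.7028 tilt [-0.001  -0.0015 -1.    ] q6 -1.079
```

```bash
python3 - <<'E'
from fit import *; import pickle
f=pickle.load(open("w6.pkl","rb"))
s=sil(f,.54,.40,.145,.006,.072,.106);v,u=np.nonzero(s>.5);print(u.min(),u.max(),v.min(),v.max())
h=cv2.cvtColor(f["pixels"],cv2.COLOR_BGR2HSV)
print(proj(f,(.54,.4,.112)))
for ch in (0,1,2): print(h[240:336:5,310:366:4,ch])
E
```

```text
326 342 246 297
[334.24053451 278.93513941]
[[19 12  6 12 20 18 30 23 15 10 17 10 18 19]
 [17 18 15 15 10 17 40 21 15 20 18 12 15 21]
 [19 12 18 18 15 18 43 17 12 20 21 15  8 22]
 [21 12 12 15 25 47 53 53 54 36 15  8 12 23]
 [21  8 12 15 20 49 53 54 54 40 15 15 15 23]
 [21 18  8 15 18 51 55 58 57 53 23 18 15 23]
 [22 18 12 10 23 53 58 59 57 54 24 18 12 23]
 [19 20 12 15 12 48 58 59 59 56 12 15 15 23]
 [23 23 21 22 21 40 63 65 60 50 22 23 21 23]
 [21 21 20 21 23 43 64 64 64 50 23 21 23 23]
 [21 21 20 23 23 43 63 65 64 49 23 23 23 21]
 [23 20 21 23 23 35 64 64 64 50 21 24 23 23]
 [23 20 21 22 21 25 58 59 59 34 23 23 21 23]
 [21 22 23 23 23 21 21 21 23 23 23 23 22 23]
 [22 20 21 21 23 23 23 21 22 21 21 21 21 21]
 [22 20 23 25 21 22 23 21 22 21 23 21 21 21]
 [22 22 23 23 21 21 23 23 22 23 23 22 21 21]
 [20 20 20 21 22 21 21 23 21 23 21 22 23 21]
 [27 21 20 20 19 18 21 23 23 23 21 21 19 19]
 [34 34 37 34 36 23 19 20 21 20 21 19 19 18]]
[[ 35  18  18  18  22  19  30  36  22  21  24  21  17  35]
 [ 35  18  22  15  22  25  36  31  22  21  17  17  19  27]
 [ 29  18  18  18  15  18  28  29  18
[... 1506 characters left out ...]
2 161 161 162 126 112 135 100 121 167 167 171 178]
 [178 179 178 178 178 144 130 137 137 129 178 179 178 178]
 [178 178 179 179 178 144 135 137 137 128 177 177 178 179]
 [178 178 179 178 178 146 129 137 136 130 178 178 178 178]
 [178 178 179 179 178 170 134 136 135 161 178 179 179 178]
 [179 178 178 178 178 179 178 178 178 178 179 178 179 178]
 [178 179 180 179 178 178 179 179 179 179 179 179 178 178]
 [178 179 178 178 179 179 178 179 179 179 179 179 178 179]
 [178 178 178 178 179 179 178 179 179 178 178 179 178 179]
 [ 96  96  96 114 147 172 179 178 179 178 179 179 178 178]
 [166 165 162 155 133 103 111 166 178 178 177 169 154 129]
 [170 170 171 171 172 165 152 108 108 121 124 124 126 127]]
```

```bash
sed -i 's/(45,90,35)/(38,50,35)/' fit.py; python3 - <<'E'
from fit import *; import pickle
f=pickle.load(open("w6.pkl","rb"))
q=fit(f,(.54,.40,.145)); go(q[0],q[1],.2,q[2]+np.pi/2)
E
```

```text
green px [330, 253, 17, 48, 745]
fit [0.5458 0.4043 0.1716] cost 124.1 of 745.0
d [-0.0509  0.0101  0.0448] turn -0.0396 yaw now 1.7028 tilt [-0.001  -0.0015 -1.    ] q6 -1.079
```

```bash
python3 nudge.py '[[-0.02,0.004,0.02,-0.02,0.05],[-0.02,0.004,0.03,0,0.05],[-0.008,0.001,0.02,0,0.05],[0,0,0,0,0.05],[0,0,0,0,0.05],[0,0,0,0,0.05]]'; python3 - <<'E'
from fit import *; import pickle
f=grab_frame("wrist");pickle.dump(f,open("w7.pkl","wb"));cv2.imwrite("pics/w7.png",f["pixels"])
q=fit(f,(.545,.404,.15)); go(q[0],q[1],.083,q[2]+np.pi/2)
v,u=np.nonzero(mask(f));sel=v>np.percentile(v,10)
for r in range(v.min(),v.max()+1,6): print(r,u[v==r].min(),u[v==r].max(),end="; ")
E
```

```text
time: 12.17
ee_pos: [0.5434, 0.4045, 0.1768]
eef_rot: [-0.076, 0.997, 0.0, 0.0]
contact_force: [-0.0, 0.1, 0.4]
gripper_width: 0.0501
grip_force: 0.0
green px [315, 220, 23, 62, 1309]
fit [0.5451 0.4044 0.1414] cost 190.1 of 1309.0
d [-0.0012 -0.0009  0.0947] turn 0.0111 yaw now 1.7232 tilt [ 0.002   0.0014 -1.    ] q6 -1.12
green px [315, 220, 23, 62, 1309]
220 325 330; 226 316 336; 232 315 336; 238 315 337; 244 315 337; 250 315 337; 256 315 337; 262 315 336; 268 315 335; 274 316 335; 280 317 334;
```

```bash
python3 - <<'E'
from fit import *; import pickle
f=pickle.load(open("w7.pkl","rb"));m=mask(f)
s=sil(f,.5451,.4044,.1414,.006,.072,.106)
for r in range(208,300,6):
    a=np.nonzero(s[r]>.5)[0];b=np.nonzero(m[r])[0];print(r,a[[0,-1]] if len(a) else 0,b[[0,-1]] if len(b) else 0,end="; ")
print();h=cv2.cvtColor(f["pixels"],cv2.COLOR_BGR2HSV)
for r in range(200,304,4): print(r,[tuple(map(int,h[r,u])) for u in (322,326,330)])
print(proj(f,(.5451,.4044,.112)),proj(f,(.5451,.4044,.006)))
E
```

```text
green px [315, 220, 23, 62, 1309]
208 0 0; 214 0 0; 220 [316 336] [325 330]; 226 [316 337] [316 336]; 232 [315 337] [315 336]; 238 [315 337] [315 337]; 244 [315 337] [315 337]; 250 [315 337] [315 337]; 256 [315 337] [315 337]; 262 [315 337] [315 336]; 268 [315 337] [315 335]; 274 [315 337] [316 335]; 280 [315 337] [317 334]; 286 [332 336] 0; 292 0 0; 298 0 0; 
200 [(18, 21, 61), (20, 43, 53), (10, 25, 61)]
204 [(6, 21, 60), (9, 36, 49), (15, 25, 62)]
208 [(19, 27, 75), (23, 31, 66), (20, 31, 75)]
212 [(18, 21, 61), (13, 35, 51), (18, 22, 58)]
216 [(12, 22, 58), (23, 19, 53), (18, 24, 54)]
220 [(51, 43, 59), (50, 53, 58), (45, 54, 57)]
224 [(59, 94, 65), (58, 93, 66), (59, 93, 66)]
228 [(59, 94, 65), (59, 90, 65), (58, 97, 66)]
232 [(59, 95, 67), (58, 93, 66), (60, 85, 66)]
236 [(61, 110, 81), (61, 107, 81), (62, 112, 82)]
240 [(62, 111, 85), (62, 109, 84), (61, 106, 84)]
244 [(61, 111, 85), (62, 109, 84), (63, 108, 83)]
248 [(62, 108, 85), (60, 105, 85), (60, 102, 85)]
252 [(62, 108, 85), (62, 105, 85), (61, 105, 85)]
256 [(62, 102, 85), (62, 99, 85), (62, 103, 84)]
260 [(59, 103, 87), (62, 105, 85), (59, 99, 85)]
264 [(62, 103, 87), (60, 101, 86), (60, 95, 86)]
268 [(62, 100, 87), (61, 98, 86), (60, 95, 86)]
272 [(61, 94, 87), (60, 91, 87), (59, 92, 86)]
276 [(59, 93, 88), (59, 91, 87), (59, 89, 89)]
280 [(59, 92, 86), (59, 90, 88), (58, 91, 87)]
284 [(23, 25, 172), (23, 25, 172), (23, 25, 172)]
288 [(21, 24, 179), (21, 24, 179), (23, 23, 178)]
292 [(23, 24, 179), (23, 23, 178), (22, 26, 179)]
296 [(21, 24, 179), (21, 24, 179), (23, 23, 179)]
300 [(23, 24, 178), (23, 24, 179), (21, 24, 179)]
[325.87656947 260.78878409] [325.71859982 216.45086289]
```

```bash
python3 nudge.py '[[-0.001,-0.0005,0.03,0.011,0.05],[0,0,0.03,0,0.05],[0,0,0.025,0,0.05],[0,0,0.012,0,0.05],[0,0,0,0,0.04],[0,0,0,0,0.03],[0,0,0,0,0.03],[0,0,0,0,0.03]]' 30; python3 - <<'E'
from fit import *; import pickle
go(.545,.4044,.08,.1414+np.pi/2)
f=grab_frame("wrist");pickle.dump(f,open("w8.pkl","wb"))
q=fit(f,(.545,.404,.15));go(q[0],q[1],.08,q[2]+np.pi/2)
E
```

```text
time: 12.88
ee_pos: [0.5457, 0.4061, 0.0815]
eef_rot: [-0.071, 0.997, 0.001, 0.002]
contact_force: [0.1, 0.7, 0.2]
gripper_width: 0.0302
grip_force: 0.0
d [ 0.001  -0.0016  0.0015] turn 0.0009 yaw now 1.7131 tilt [ 0.0038  0.0026 -1.    ] q6 -1.11
green px [304, 273, 39, 105, 3663]
fit [0.5454 0.4041 0.1207] cost 720.4 of 3663.0
d [ 0.0005 -0.0019  0.0012] turn 0.0217 yaw now 1.7131 tilt [ 0.0035  0.0024 -1.    ] q6 -1.11
```

```bash
python3 nudge.py '[[0,-0.0015,0.001,0,0.03],[0,0,0,0,0.02],[0,0,0,0,0.01],[0,0,0,0,0.01],[0,0,0,0,0.01],[0,0,0,0,0.01],[0,0,0,0,0.01]]' 35; python3 - <<'E'
from fit import *; import pickle
for i in range(4):
    f=grab_frame("wrist");go(.545,.4044,.08,.1414+np.pi/2);print(get_state()["ee_pos"].round(4))
pickle.dump(f,open("w9.pkl","wb"))
print(get_state()["contact_force"],get_state()["moment"])
E
```

```text
time: 13.52
ee_pos: [0.5445, 0.4036, 0.0778]
eef_rot: [-0.071, 0.997, 0.0, 0.0]
contact_force: [-0.0, 0.3, 1.4]
gripper_width: 0.0139
grip_force: 35.0
d [-0.0006  0.0007 -0.0023] turn 0.0008 yaw now 1.713 tilt [ 2.e-04  2.e-04 -1.e+00] q6 -1.112
[0.5445 0.4036 0.0777]
d [-0.0006  0.0007 -0.0022] turn 0.0008 yaw now 1.713 tilt [ 3.e-04  2.e-04 -1.e+00] q6 -1.112
[0.5445 0.4036 0.0778]
d [-0.0006  0.0007 -0.0023] turn 0.0008 yaw now 1.713 tilt [ 3.e-04  2.e-04 -1.e+00] q6 -1.112
[0.5445 0.4036 0.0777]
d [-0.0006  0.0007 -0.0022] turn 0.0008 yaw now 1.713 tilt [ 3.e-04  2.e-04 -1.e+00] q6 -1.112
[0.5445 0.4036 0.0778]
[-0.9263386  -0.44215401  2.23853977] [0.04545933 0.09640047 0.01726975]
```

```bash
python3 nudge.py '[[0,0,-0.006,0,0.01],[0,0,-0.012,0,0.01],[0,0,-0.02,0,0.01],[0,0,-0.03,0,0.01],[0,0,-0.03,0,0.01],[0,0,-0.02,0,0.01],[0,0,0,0.06,0.01],[0,0,0,0.12,0.01],[0,0,0,0.06,0.01],[0,0,0,0,0.01],[0,0,0,0,0.01]]' 35; python3 - <<'E'
from fit import *; import pickle
f=grab_frame("wrist");pickle.dump(f,open("w10.pkl","wb"))
go(.5033,.2017,.19,-.098+np.pi/2)
print(get_state()["gripper_width"],get_state()["ee_pos"].round(4))
E
```

```text
time: 14.63
ee_pos: [0.5443, 0.4035, 0.1961]
eef_rot: [0.048, 0.999, 0.0, 0.0]
contact_force: [0.1, 0.1, -1.0]
gripper_width: 0.0138
grip_force: 35.0
d [ 0.0215 -0.2047  0.0059] turn 0.0021 yaw now 1.4749 tilt [ 1.e-04 -0.e+00 -1.e+00] q6 -0.874
0.01374668534509085 [0.5443 0.4034 0.1959]
```

```bash
python3 nudge.py '[[0.003,-0.015,0,0,0.01],[0.003,-0.032,0,0,0.01],[0.003,-0.037,0,0,0.01],[0.003,-0.037,0,0,0.01],[0.003,-0.037,0,0,0.01],[0.003,-0.027,0,0,0.01],[0.003,-0.015,0,0,0.01],[0,-0.005,0,0,0.01],[0,0,0,0,0.01],[0,0,0,0,0.01],[0,0,0,0,0.01],[0,0,0,0,0.01]]'; python3 - <<'E'
from fit import *; import pickle
f=grab_frame("wrist");pickle.dump(f,open("w11.pkl","wb"));cv2.imwrite("pics/w11.png",f["pixels"])
go(.5033,.2017,.19,-.098+np.pi/2);p=tool()[0];print(p.round(4))
q=fit(f,(p[0],p[1],-.098),z0=p[2]-.0717)
h=cv2.cvtColor(f["pixels"],cv2.COLOR_BGR2GRAY)
# where is the blade's lower end / slot expected
for n,X in dict(slot=(.5033,.2017,.08),bladebot=(p[0],p[1],p[2]-.0717)).items(): print(n,proj(f,X).round(1))
c,s=np.cos(-.098),np.sin(-.098)
for a,b in((-.037,-.015),(-.037,.015),(.037,-.015),(.037,.015)): print("screw",proj(f,(.5033+c*a-s*b,.2017+s*a+c*b,.081)).round(1))
E
```

```text
time: 15.68
ee_pos: [0.5038, 0.2028, 0.1955]
eef_rot: [0.048, 0.999, 0.0, 0.0]
contact_force: [-0.1, -0.1, -0.3]
gripper_width: 0.0138
grip_force: 35.0
d [ 0.0003 -0.001   0.0054] turn 0.0017 yaw now 1.4745 tilt [-0.e+00  2.e-04 -1.e+00] q6 -1.138
[0.5037 0.2027 0.1954]
green px [305, 279, 43, 100, 3714]
fit [ 0.5036  0.2023 -0.0947] cost 1006.8 of 3714.0
slot [324.4 232.9]
bladebot [325.9 254. ]
screw [303.4 183.8]
screw [345.4 183.8]
screw [305.2 278.6]
screw [343.7 278.6]
```

```bash
python3 - <<'E'
from fit import *; import pickle
f=pickle.load(open("w11.pkl","rb"));p=tool()[0]
g=cv2.cvtColor(f["pixels"],cv2.COLOR_BGR2GRAY).astype(float)
for u,v in((303,184),(345,184),(305,279),(344,279)):
    w=g[v-8:v+9,u-8:u+9];w=np.clip(w-np.percentile(w,70)-15,0,None);t=max(w.sum(),1e-6);yy,xx=np.mgrid[v-8:v+9,u-8:u+9];c=((w*xx).sum()/t,(w*yy).sum()/t)
    print("screw",np.round(c,1),round(t),ray(f,*c,.081).round(4))
m=mask(f);s=sil(f,p[0],p[1],-.096,p[2]-.0717,.072,.106)
for r in range(265,400,8):
    a=np.nonzero(s[r]>.5)[0];b=np.nonzero(m[r])[0];print(r,a[[0,-1]] if len(a) else 0,b[[0,-1]] if len(b) else 0,end="; ")
print();print(g[190:300:5,300:350:3].astype(int))
E
```

```text
screw [302.9 183.8] 291 [0.465 0.19  0.081]
screw [346.9 184.9] 1869 [0.4688 0.2212 0.081 ]
screw [302.8 285.5] 3288 [0.5444 0.1806 0.081 ]
screw [349.3 281.6] 3503 [0.5445 0.2171 0.081 ]
green px [305, 279, 43, 100, 3714]
265 0 0; 273 0 0; 281 [310 342] [312 339]; 289 [309 343] [311 341]; 297 [308 344] [308 343]; 305 [308 345] [307 344]; 313 [307 346] [306 344]; 321 [306 346] [305 346]; 329 [307 346] [305 347]; 337 [307 346] [305 346]; 345 [307 346] [305 345]; 353 [307 346] [306 345]; 361 [307 346] [307 343]; 369 [307 345] [307 343]; 377 [308 345] [308 342]; 385 [308 345] 0; 393 [308 345] 0; 
[[ 42  42  42  44  45  42  45  43  51  55  56  56  56  57  56  59  59]
 [ 42  41  42  41  43  44  42  45  46  53  52  54  54  56  55  58  57]
 [ 41  41  40  41  40  43  43  44  44  48  53  54  53  55  54  56  56]
 [ 39  38  39  39  38  52  56  69  70  69  66  63  50  53  54  55  55]
 [ 38  37  39  38  37  52  56  69  71  71  67  59  41  44  44  44  45]
 [ 34  37  37  37  36  47  56  72  71  70  64  57  44  41  43  44  44]
 [ 36  37  35  37  37  48  56  71  70  71  64  56  40  43  42  45  45]
 [
[... 363 characters left out ...]
 34  35  34  45  56  52  42  44  45  47  40  43  41  43  45]
 [ 35  34  34  35  33  45  53  80  70  72  77  67  41  41  42  44  44]
 [ 34  34  34  35  34  46  61  47  42  43  45  50  42  40  42  44  44]
 [ 39  33  35  35  35  36  36  42  43  42  44  45  39  42  42  43  49]
 [ 37  35  35  36  37  35  39  43  44  43  42  42  42  41  43  44  56]
 [ 45  52  56  36  34  36  38  50  51  48  53  44  40  42  60  56  55]
 [ 42  66  74  38  37  42  46  52  52  53  53  49  47  44  74  71  59]
 [169 168 170 160  63  52  52  52  51  52  53  55  54  53 149 170 170]
 [175 175 175 138  50  53  50  52  52  53  52  53  54  53 121 174 175]
 [ 44  41  42  50  51  50  51  50  51  51  53  52  55  51  53  48  49]]
```

```bash
python3 - <<'E'
from fit import *; import pickle
f=pickle.load(open("w11.pkl","rb"));p=tool()[0]
g=cv2.cvtColor(f["pixels"],cv2.COLOR_BGR2GRAY).astype(float)
print("cols 308..340"); 
for a,b in((206,224),(233,240),(240,250),(254,257)): print(a,b,g[a:b,308:341].mean(0).round().astype(int))
print("rows 194..262 at c 322-328",g[194:263,322:329].mean(1).round().astype(int))
c,s=np.cos(-.098),np.sin(-.098)
P=lambda o,a,b,z:proj(f,(o[0]+c*a-s*b,o[1]+s*a+c*b,z)).round(1)
S=(.5033,.2017);z0=p[2]-.0717
print("chamf top",P(S,-.024,-.007,.08),P(S,-.024,.007,.08),"bore",P(S,-.021,-.004,.077),P(S,-.021,.004,.077),P(S,0,-.004,.077),P(S,0,.004,.077))
print("blade bottom end",P(p,-.017,-.0018,z0),P(p,-.017,.0018,z0),"blade +4",P(p,-.02,-.003,z0+.004),P(p,-.02,.003,z0+.004),"line",P(p,-.02,-.003,z0+.052),P(p,-.02,.003,z0+.052),"grip",P(p,-.017,0,z0+.072))
E
```

```text
cols 308..340
206 224 [37 37 37 37 37 38 42 50 54 55 56 60 66 70 71 71 71 71 71 71 70 68 64 62
 61 57 50 44 43 44 44 45 45]
233 240 [34 34 33 34 35 35 39 47 52 54 55 59 64 59 50 44 43 44 43 44 43 44 44 47
 53 52 46 42 41 40 41 41 42]
240 250 [34 34 34 34 34 35 39 46 52 54 56 61 62 54 45 43 42 43 44 44 44 44 44 46
 49 49 44 41 40 40 41 41 42]
254 257 [33 33 34 34 34 35 39 45 51 53 54 64 76 78 73 68 67 68 68 69 68 69 74 80
 80 66 49 41 41 41 42 41 42]
rows 194..262 at c 322-328 [49 49 48 46 46 44 46 50 55 59 65 69 71 72 71 71 71 72 72 71 71 71 71 71
 70 70 70 70 70 70 70 69 65 58 49 46 45 45 45 45 45 45 44 44 44 44 44 44
 44 43 43 43 43 43 44 44 43 45 50 65 74 72 60 49 44 43 43 44 43]
chamf top [314.8 201.4] [334.  201.4] bore [319.  204.5] [329.8 204.5] [319.2 231.7] [329.7 231.7]
blade bottom end [323.  228.4] [328.8 228.4] blade +4 [321.  225.6] [330.9 225.6] line [319.9 253.6] [332.3 253.6] grip [326.2 276.4]
```

```bash
python3 nudge.py '[[0,-0.0013,0.01,0.002,0.01],[0,0,0.015,0,0.01],[0,0,0.008,0,0.01],[0,0,0,0,0.01],[0,0,0,0,0.01],[0,0,0,0,0.01],[0,0,0,0,0.01]]'; python3 - <<'E'
from fit import *; import pickle
f=grab_frame("wrist");pickle.dump(f,open("w12.pkl","wb"));p=tool()[0];print(p)
go(.5033,.2017,.0997,-.098+np.pi/2)
g=cv2.cvtColor(f["pixels"],cv2.COLOR_BGR2GRAY).astype(float)
c,s=np.cos(-.098),np.sin(-.098)
P=lambda o,a,b,z:proj(f,(o[0]+c*a-s*b,o[1]+s*a+c*b,z)).round(1)
S=(.5033,.2017);z0=p[2]-.0717
print("chamf top",P(S,-.024,-.007,.08),P(S,-.024,.007,.08),"bore",P(S,-.021,-.004,.077),P(S,-.021,.004,.077))
print("blade bottom end",P(p,-.017,-.0018,z0),P(p,-.017,.0018,z0),"blade +4",P(p,-.02,-.003,z0+.004),P(p,-.02,.003,z0+.004),"line",P(p,-.02,-.003,z0+.052),P(p,-.02,.003,z0+.052))
r=int(P(S,-.024,0,.08)[1]);b=int(P(p,-.02,0,z0+.004)[1])
print("cols 306..342 rows",r+3,b-4,g[r+3:b-4,306:343].mean(0).round().astype(int));print(b+4,b+14,g[b+4:b+14,306:343].mean(0).round().astype(int))
print("rows from",r-8,g[r-8:b+10,322:328].mean(1).round().astype(int))
E
```

```text
time: 16.32
ee_pos: [0.5039, 0.2004, 0.1632]
eef_rot: [0.05, 0.999, 0.0, 0.001]
contact_force: [0.3, 0.5, -0.6]
gripper_width: 0.014
grip_force: 35.0
[0.5038959  0.20040726 0.16329609]
d [0.0008 0.0012 0.0636] turn -0.0018 yaw now 1.471 tilt [ 1.3e-03  4.0e-04 -1.0e+00] q6 -1.138
chamf top [316.9 211.9] [338.7 211.8] bore [321.7 215.2] [333.9 215.2]
blade bottom end [323.1 228.6] [328.9 228.6] blade +4 [321.  225.8] [330.9 225.8] line [319.9 254. ] [332.4 253.9]
cols 306..342 rows 214 221 [33 35 34 34 33 34 35 33 34 35 39 47 53 54 53 55 61 65 66 67 66 66 66 66
 67 67 65 61 59 60 60 58 54 46 42 40 41]
229 239 [31 31 31 30 31 31 31 30 31 31 37 45 51 52 51 49 44 40 39 39 39 40 40 40
 40 46 56 59 58 58 59 56 48 40 36 36 36]
rows from 203 [39 40 38 38 39 38 38 38 42 49 54 57 62 66 68 68 68 68 68 68 68 69 67 63
 55 46 42 41 40 40 40 41]
```

```bash
python3 nudge.py '[[0.0005,0.001,0,-0.002,0.01],[0,0,0,0,0.01],[0,0,0,0,0.01],[0,0,0,0,0.01],[0,0,0,0,0.01]]'; python3 - <<'E'
from h import *
go(.5033,.2017,.0997,-.098+np.pi/2)
f=grab_frame("wrist");p=tool()[0];print(p);z0=p[2]-.0717
import cv2;g=cv2.cvtColor(f["pixels"],cv2.COLOR_BGR2GRAY)
print(proj(f,(.5033-.021,.2017+.002,.08)),proj(f,(p[0]-.02,p[1]+.002,z0+.004)))
print(g[214:221,306:343].mean(0).round().astype(int),g[229:239,306:343].mean(0).round().astype(int))
E
```

```text
time: 16.78
ee_pos: [0.503, 0.2012, 0.1626]
eef_rot: [0.049, 0.999, 0.0, 0.0]
contact_force: [0.4, 0.4, -1.3]
gripper_width: 0.0138
grip_force: 35.0
d [-0.0003  0.0005  0.0629] turn 0.0002 yaw now 1.473 tilt [ 2.e-04  0.e+00 -1.e+00] q6 -1.138
[0.50291458 0.20121747 0.16258968]
[326.72122564 218.06406986] [326.11290197 225.54784892]
[34 34 34 34 35 34 35 34 34 38 47 51 53 52 54 58 61 62 61 62 62 62 62 62
 62 61 58 57 57 58 57 52 43 41 41 42 43] [30 31 31 30 30 31 30 31 31 36 45 50 51 53 55 54 47 42 39 39 39 39 40 40
 40 43 50 56 58 58 55 48 40 36 37 36 37]
```

```bash
python3 nudge.py '[[0,0,0.008,0,0.01],[0,0,0.008,0,0.01],[0,0,0.006,0,0.01],[0,0,0.004,0,0.01],[0,0,0,0,0.01],[0,0,0,0,0.01]]'; python3 -c "
from h import *
go(.5033,.2017,.0997,-.098+np.pi/2);print(get_state()['moment'])"
```

```text
time: 17.33
ee_pos: [0.5025, 0.2011, 0.1358]
eef_rot: [0.049, 0.999, -0.0, -0.001]
contact_force: [-0.2, -0.4, -0.6]
gripper_width: 0.0138
grip_force: 35.0
d [-0.0008  0.0007  0.0361] turn 0.0001 yaw now 1.4729 tilt [-1.3e-03 -5.0e-04 -1.0e+00] q6 -1.138
[0.00454487 0.03339401 0.00960772]
```

```bash
python3 nudge.py '[[-0.0003,0.0003,0.004,0,0.01],[0,0,0.008,0,0.01],[0,0,0.008,0,0.01],[0,0,0.008,0,0.01],[0,0,0.005,0,0.01],[0,0,0.003,0,0.01],[0,0,0,0,0.01],[0,0,0,0,0.01],[0,0,0,0,0.01],[0,0,0,0,0.01]]'; python3 - <<'E'
from fit import *; import pickle
f=grab_frame("wrist");pickle.dump(f,open("w13.pkl","wb"));p=tool()[0];print(p)
go(.5033,.2017,.0997,-.098+np.pi/2);print(get_state()['moment'],get_state()['contact_force'])
g=cv2.cvtColor(f["pixels"],cv2.COLOR_BGR2GRAY)
c,s=np.cos(-.098),np.sin(-.098);z0=p[2]-.0717
P=lambda a,b,z:proj(f,(p[0]+c*a-s*b,p[1]+s*a+c*b,z)).round(1)
print("line",P(-.02,-.003,z0+.052),P(-.02,.003,z0+.052),"roof",P(-.024,-.007,.08),P(-.024,.007,.08))
print(g[230:275,308:346:2].astype(int))
E
```

```text
time: 18.17
ee_pos: [0.5037, 0.2017, 0.101]
eef_rot: [0.049, 0.999, 0.0, 0.0]
contact_force: [-0.7, -0.2, -0.6]
gripper_width: 0.0138
grip_force: 35.0
[0.50364256 0.20165871 0.10102017]
d [0.0003 0.     0.0013] turn 0.0001 yaw now 1.4729 tilt [ 9.e-04  4.e-04 -1.e+00] q6 -1.138
[ 0.02171877 -0.03459317 -0.0357799 ] [-0.54506115  0.83820265 -0.89399064]
line [320.1 253.8] [332.5 253.8] roof [311.8 245.1] [340.8 245. ]
[[35 33 35 37 34 36 35 34 34 35 37 37 37 37 39 39 40 40 40]
 [33 34 33 34 36 34 34 34 36 33 36 37 36 37 36 39 37 38 38]
 [35 33 35 33 33 33 34 34 36 35 36 35 37 36 36 37 38 38 39]
 [34 34 32 34 34 35 34 32 33 35 35 36 35 36 36 36 38 37 39]
 [31 32 34 35 32 35 34 34 35 34 34 37 36 33 37 38 40 39 39]
 [31 32 34 31 35 36 34 31 34 33 35 34 34 35 36 36 36 36 36]
 [33 34 33 33 31 34 34 33 32 34 34 33 36 36 36 36 39 38 36]
 [31 32 32 31 33 33 30 31 31 33 31 36 34 34 35 35 35 35 38]
 [32 31 32 33 32 31 33 33 33 33 33 32 35 35 37 36 39 39 37]
 [31 31 31 31 33 30 31 32 34 30 34 35 33 35 35 35 35 34 36]
 [31 32 30 32 31 32 33 32 32 34 33 32 33 35 32 35 34 36 39]
 [30 32 30 32 33 29
[... 1321 characters left out ...]
47 36 37 36 36 36 47 55 60 61 48 31 34]
 [28 28 43 52 51 55 48 35 37 36 38 38 47 56 59 60 45 31 31]
 [24 27 47 50 51 57 48 35 36 38 39 37 47 54 60 59 46 31 31]
 [23 25 45 51 50 55 46 38 36 38 38 38 47 55 60 60 44 31 30]
 [24 29 45 51 52 54 46 37 37 38 36 37 46 55 57 58 44 31 31]
 [25 29 44 50 51 54 45 38 37 35 36 38 42 54 60 59 43 31 28]
 [26 26 44 53 49 53 44 36 36 37 36 37 40 53 59 60 45 29 30]
 [24 27 45 51 53 53 42 36 36 36 37 36 37 52 58 59 43 28 32]
 [23 26 44 49 52 53 42 36 37 37 36 35 38 54 59 59 45 28 30]
 [23 27 45 52 52 53 41 38 42 40 38 38 39 55 59 58 43 32 31]
 [23 24 44 50 52 54 43 41 42 43 43 42 41 57 57 59 45 31 29]
 [24 25 44 53 52 51 46 44 45 46 44 43 43 56 60 60 44 30 29]]
```

```bash
python3 nudge.py '[[0,0,0.001,0,0.01],[0,0,0,0,0.01],[0,0,0,0,0.01],[0,0,0,0,0.01],[0,0,0,0,0.01],[0,0,0,0,0.01],[0,0,0,0,0.01],[0,0,0,0,0.01]]'; python3 - <<'E'
from fit import *; import pickle
f=grab_frame("wrist")
go(.5033,.2017,.0997,-.098+np.pi/2)
mask(pickle.load(open("w9.pkl","rb")));mask(f)
s=get_state();print(s["ee_pos"],s["contact_force"],s["moment"])
t=grab_frame("scene");u,v=proj(t,(.4966,.134,.05)).astype(int);print(u,v,cv2.cvtColor(t["pixels"],cv2.COLOR_BGR2HSV)[v-3:v+5,u-2:u+3].tolist())
E
```

```text
time: 18.88
ee_pos: [0.5032, 0.2015, 0.0995]
eef_rot: [0.049, 0.999, 0.0, 0.0]
contact_force: [-0.5, -0.4, 0.0]
gripper_width: 0.0135
grip_force: 35.0
d [-0.      0.0002 -0.0002] turn 0.0002 yaw now 1.473 tilt [-0. -0. -1.] q6 -1.138
green px [305, 280, 42, 98, 3717]
green px [305, 280, 41, 98, 3723]
[0.50324439 0.20150327 0.09948715] [-0.13088036  0.13757319 -0.90936845] [ 0.05390814 -0.00387044 -0.03377073]
309 255 [[[120, 9, 55], [115, 26, 60], [111, 28, 64], [120, 15, 69], [128, 15, 70]], [[123, 48, 64], [113, 106, 72], [116, 111, 78], [117, 88, 81], [116, 68, 79]], [[117, 75, 71], [114, 146, 82], [113, 181, 90], [115, 166, 95], [114, 135, 89]], [[115, 61, 71], [114, 152, 79], [113, 186, 92], [113, 187, 101], [113, 159, 96]], [[120, 31, 65], [114, 124, 66], [114, 182, 80], [113, 181, 90], [114, 151, 81]], [[165, 9, 60], [120, 68, 49], [116, 146, 54], [117, 155, 61], [121, 92, 58]], [[12, 40, 63], [3, 58, 44], [158, 60, 34], [150, 73, 35], [0, 57, 45]], [[14, 60, 64], [11, 112, 48], [11, 148, 43], [10, 130, 45], [10, 130, 49]]]
```

The grip hasn't slipped, the vial stands in the well, the line is at roof level, and there is no contact force. Handing in.

```bash
python3 -c "
from plant import bot, grab_frame, get_state
print(bot.finish_job())"
```

```text
the job is handed in; nothing more can be done
None
```

The job is handed in at about 19 s: the amber vial stands fully down in the well and released, and the green paddle hangs upright from the grip in the slot, with its white line level with the roof top to within about 1 mm by my measurements and no contact force.

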